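Pack the stoneware slabs with a cork sheet between them

ROBOT

A 6-joint arm with a two-finger parallel gripper is mounted at the origin on the work surface. World frame = base frame: x ahead of the robot, y to its left, z up, the work surface at z = 0. Lengths are in m, angles in rad, forces in N, time in s.
With the tool pointing down it reaches from about 0.25 to 0.775 m from the base axis. Payload 4 kg.
Tool frame: the origin (TCP) lies midway between the tips of the shut fingers; the grasp point (between the pads) lies 19 mm behind it; z points along the fingers, y is the line along which they close (so a half turn about z gives the same grasp; the last joint's range is limited). The gripper opens to 94 mm and grips with 3 to 60 N. Pads are 16 mm wide; open, the fingers measure 119 mm over their backs; the gripper's body (75 mm by 177 mm) begins 78 mm behind the grasp point.
Start: joints at [-1.329, 0.087, 1.371, -0, 1.684, -0.103], TCP at [0.186, -0.518, 0.206] pointing down, gripper open.
Joint ranges: [-3.1, 3.1], [-0.76, 2.03], [0.27, 2.55], [-1.08, 4.22], [0.17, 2.65], [-2.57, 2.57]. Speed limits (rad/s): [2.79, 2.79, 3.14, 3.14, 3.14, 3.14].

INTERFACE

Orientations are given as [roll, pitch, yaw] about the fixed x, y, z axes, in that order (R = Rz(yaw) Ry(pitch) Rx(roll)).
In Python, from bench import robot gives the robot as it stands. The module is installed in compiled form; this text tells all that it offers.
- The arm moves only by the tool arm_command, never from a script. Its argument "targets" is a list of rows, each a list of 4 numbers: the shift along the world's x, y, z as a fraction of full scale, then the turn about the world's z as a fraction of full scale. A call has 1 to 8 rows; each row is the pose to reach, as a shift and turn from the pose commanded when the call began; what a row does not reach only later rows make up. Full scale, the value 1, is 0.5 m for a shift and 120 degrees for a turn. A row lasts 1/12 s, in which the tool goes at most 41.7 mm and 7.16 degrees, less where a joint would pass 70% of its speed; a pose out of reach is approached as far as the arm can. A call with a number of a shift or a turn outside -1 to 1 is refused whole. A call with a gripper value outside its range is refused whole. "claw" is the closure, from 0 (fully open) to 1 (shut), set as the call begins (left out, the last holds). The fingers move at their own pace and stop on an object; the grip force is fixed at half the most. Time passes only in rows, so rows that repeat a pose let the fingers close. It gives the time, the measured TCP pose, the force, the opening and the grip force at its end, in the units of the state.
- robot.get_obs(): the state, without advancing time (a new reading comes with each control period).
- robot.snapshot(name): name is "side" or "top"; returns the picture (480x640x3 uint8, red, green, blue); there is no depth.
- robot.camera_info(name): a dict with "vfov" (degrees; the focal length in pixels is half the picture's height over the tangent of half this angle, whatever the lens; pixels are square), "cx", "cy" (the principal point, pixels), "extrinsics" (4x4, takes a point from camera to world coordinates). Camera axes: x right, y up, looking along -z (the intrinsics and any distortion apply to the point x, -y, -z); pixel columns grow to the right and rows downward; lengths in m; the calibration is good to about 2 mm. A picture is of the moment at which its call begins. camera_info takes no time and is no camera call.
- robot.close_job(): hands the job in; it is judged then, once.
The state is a dict: "time": time; "joint_positions": joint angles; "qvel": joint speeds; "joint_torque": joint torques, N m; "tool_pos": TCP position; "ee_rot": TCP orientation; "wrist_force": force on the tool from outside, world axes, zero at the start; "wrist_torque": the same for the moment, N m; "width": finger opening in m; "finger_force": force on a finger pad.
Only numpy, scipy, OpenCV 4.12 (cv2) and the standard library are available. Lean on these libraries where they do the work, as an engineer would, in place of code of your own. Each camera call takes 0.05 s, during which the arm holds its last target. There are 200 camera calls.

TASK

Pack the two white stoneware slabs as a padded stack in the shallow metal tray: first take the glass tumbler off the slab that is already in the tray and stand it upright on the middle of the round rubber mat. Then lay the cork sheet from the sloping stand squarely on that slab, put the other slab on the sheet with its edges in line with the slab below, and last cap the stack with the grey silicone lid, sitting level with its rim down around the upper slab. Set each thing down and let go before fetching the next, do not drop or tip anything, keep the stack about the middle of the tray, and leave the other things on the trolley where they are.

Things in the scene. Friction and masses are not known exactly. Their poses are not given: they have to be found in the camera images.
- tray: fixed shallow aluminium tray, 170 (x) x 120 (y) mm, 10 mm high outside, walls and floor 3 mm thick; origin at the centre of its underside on the trolley top, z up
- slab_low: lower white stoneware slab, loose in the tray, 110 (x) x 58 (y) x 12 (z) mm, about 180 g; origin at the centre of its underside, x along its length, z up; it lies on the tray's 3 mm floor
- slab_top: the other white slab, same size 110 x 58 x 12 mm and same frame, lying flat on the bare trolley top
- tumbler: plain clear glass tumbler, 100 mm high, outer diameter 52 mm at the foot and 56 mm at the rim, wall 3 mm, about 180 g; stands upright on slab_low at the start; origin at the centre of its underside, z up its axis
- mat: fixed round rubber mat, 100 mm across, 4 mm thick, flat on the trolley; origin at the centre of its underside
- stand: fixed dark steel stand holding the cork sheet on a slope. Its board, 130 mm long, only 36 mm wide, 6 mm thick, rises 35 degrees (0.611 rad) from horizontal towards the stand's own +x, so its face looks up and towards -x (roughly to the robot); a lip at the low end stands 12 mm above the face. Origin at the centre of its underside, z up
- stand_face (a point): middle of the upper face of the stand's sloping board, 80 mm above the trolley; axes as those of the stand (not sloped)
- sheet: stiff cork sheet 118 (x) x 66 (y) x 6 (z) mm, about 18 g; origin at the centre of its underside, x along its length, z out of its upper face. It starts on the stand's slope, length up the slope, its z leaning 35 degrees from vertical towards the stand's -x; wider than the board, its long edges stand out about 15 mm on either side
- lid: hard grey silicone lid, 128 (x) x 76 (y) mm, about 90 g: a 4 mm panel with a rim below it 6 mm deep, 4 mm thick (inside 120 x 68 mm); on top a grip bar 50 mm long (x), 14 mm wide (y), from 10 to 34 mm above the rim's lower edge. Origin at the middle of the rim's lower edge, z up; starts rim down on the trolley. Capped, the origin is 6 mm above the upper slab's underside
- mug_near: bystander: white ceramic mug 80 mm across, 92 mm high, between robot and tray; origin at the centre of its underside, handle at its +y
- mug_far: bystander: white ceramic mug 80 mm across, 92 mm high, handle at its +y, beyond the tray to the left; origin at the centre of its underside
- sugar_jar: bystander: glass jar with steel cap, 68 mm across, 100 mm high; origin at the centre of its underside
- milk_tin: bystander: tin 74 mm across, 85 mm high; origin at the centre of its underside
- tea_box: bystander: cardboard box 75 (x) x 130 (y) x 70 mm; origin at the centre of its underside
- spoon: bystander: steel spoon 150 mm long (x) lying flat on the trolley
There are look-alikes about, which are no part of the job. Of the things like the tray, leave any that is orange or red; of the rest the larger one is meant.

How it is judged:
On the way, in this order (a step that is already met when the one before it is completed fails the run):
1. the tumbler stands upright on the rubber mat, let go (horizontal distance between tumbler and mat below 0.025 m and angle between tumbler's own z axis and vertical below 0.08 rad and height (world z) of tumbler between 0.001 and 0.008 m and contact force between tumbler and the fingers below 0.1 N and linear speed of tumbler below 0.03 m/s), for 0.2 s.
2. the cork sheet lies squarely on the slab in the tray, let go (z of slab_low in the frame of tray between 0 and 0.006 m and horizontal distance between slab_low and tray below 0.03 m and angle between slab_low's own z axis and vertical below 0.05 rad and x of sheet in the frame of slab_low between -0.008 and 0.008 m and y of sheet in the frame of slab_low between -0.008 and 0.008 m and z of sheet in the frame of slab_low between 0.009 and 0.015 m and angle between the x axis of sheet and the x axis of slab_low, either way round below 0.14 rad and angle between sheet's own z axis and vertical below 0.08 rad and contact force between sheet and the fingers below 0.1 N and linear speed of sheet below 0.03 m/s), for 0.2 s.
3. the other slab lies on the cork sheet in line with the lower slab, let go (all of step 2 and x of slab_top in the frame of slab_low between -0.01 and 0.01 m and y of slab_top in the frame of slab_low between -0.01 and 0.01 m and z of slab_top in the frame of slab_low between 0.015 and 0.021 m and angle between the x axis of slab_top and the x axis of slab_low, either way round below 0.14 rad and angle between each of slab_top, slab_top's own z axis and vertical below 0.08 rad and x of slab_top in the frame of sheet between -0.012 and 0.012 m and y of slab_top in the frame of sheet between -0.012 and 0.012 m and z of slab_top in the frame of sheet between 0.003 and 0.009 m and angle between the x axis of slab_top and the x axis of sheet, either way round below 0.16 rad and contact force between slab_top and the fingers below 0.1 N and linear speed of slab_top below 0.03 m/s and contact force between slab_top and slab_low below 0.05 N), for 0.2 s.
4. the lid caps the upper slab, let go (all of step 3 and x of lid in the frame of slab_top between -0.008 and 0.008 m and y of lid in the frame of slab_top between -0.008 and 0.008 m and z of lid in the frame of slab_top between 0.003 and 0.009 m and angle between the x axis of lid and the x axis of slab_top, either way round below 0.16 rad and angle between lid's own z axis and vertical below 0.08 rad and contact force between lid and the fingers below 0.1 N and linear speed of lid below 0.03 m/s), for 0.2 s.
At the end, for the whole second after the job is handed in: Tumbler upright on the mat, within 25 mm of its centre; slab_low flat in the tray within 30 mm of its centre; sheet on it within 8 mm each way, 8 deg; slab_top on the sheet within 10 mm of slab_low, 8 deg, not touching it; lid level on slab_top within 8 mm, 9 deg. All let go, at rest (all of step 1 and all of step 4).
It fails at once if the tumbler is tipped by more than 35 degrees (angle between tumbler's own z axis and vertical above 0.61 rad).
It fails at once if another thing on the trolley is shifted by more than 30 mm (distance of any of mug_near, mug_far, sugar_jar, milk_tin, tea_box, spoon from where it was at the start of the episode above 0.03 m).
It fails at once if the tumbler, a slab, the sheet or the lid is let fall from more than about 15 mm ((contact force between tumbler and the fingers below 0.01 N and linear speed of tumbler above 0.55 m/s) or (contact force between slab_top and the fingers below 0.01 N and linear speed of slab_top above 0.55 m/s) or (contact force between sheet and the fingers below 0.01 N and linear speed of sheet above 0.55 m/s) or (contact force between lid and the fingers below 0.01 N and linear speed of lid above 0.55 m/s)).
It also fails if it takes over 72 s, if anything falls off the work surface, if the arm or the gripper's body presses on something with over 40 N, if the wrist force passes 120 N, or if a joint passes its speed limit or range.

## Working session

There is one attempt and no reset: what is moved stays moved. The work goes in short steps, Python scripts to look and compute and a tool call to move; the robot and the scene stay as the last step left them, time stands still between calls to the robot, and variables do not carry over. Pictures are saved under pics/ and viewed, at most 10 in all, crops included, and the job is handed in when it is done.

Besides the shell and the picture viewer there is one more tool, called after "Emit:" by a JSON object that holds its "op" and its "data", one argument or row to a line. arm_command: Moves the arm, as the interface text tells. Shift numbers are shares of 0.5 m and turn numbers shares of 120 degrees, none past 1 either way. Its arguments: {"type":"object","properties":{"targets":{"type":"array"},"claw":{"type":"number"}},"required":["targets"]}

```bash
mkdir -p pics; ls; python3 - <<'E'
from bench import robot
import cv2
for n in ("top","side"):
    i=robot.camera_info(n); print(n,i)
    cv2.imwrite(f"pics/{n}0.png",robot.snapshot(n)[:,:,::-1])
o=robot.get_obs(); print(o)
E
```

```text
pics
top {'vfov': 45.21332460591924, 'cx': 316.6148457179213, 'cy': 236.87356013221648, 'extrinsics': array([[ 0.02385766,  0.98662142, -0.16127302,  0.30794583],
       [-0.99964658,  0.02165119, -0.01542543, -0.01759119],
       [-0.01172731,  0.16158404,  0.98678927,  1.38549144],
       [ 0.        ,  0.        ,  0.        ,  1.        ]])}
side {'vfov': 54.23486560954705, 'cx': 320.4499931579453, 'cy': 236.76528226304805, 'extrinsics': array([[-0.92947908,  0.26547204, -0.25611177,  0.20866305],
       [-0.36857362, -0.69643474,  0.61573707,  0.72320602],
       [-0.01490416,  0.66671077,  0.74516751,  0.97612885],
       [ 0.        ,  0.        ,  0.        ,  1.        ]])}
{'time': 0.1, 'joint_positions': array([-1.32908988e+00,  8.78751668e-02,  1.37207515e+00,  8.62570117e-06,
        1.68361078e+00, -1.03070195e-01]), 'qvel': array([-5.74284172e-04, -1.39691481e-03, -3.25010960e-03, -6.83170868e-05,
        1.10757535e-03,  1.14091195e-03]), 'joint_torque': array([ 1.26185252e-03, -3.41251588e+01, -3.03302836e+01,  7.20754266e-02,
        3.04628082e-02, -9.41072381e-05]), 'tool_pos': array([ 0.18578857, -0.51714974,  0.20443866]), 'ee_rot': array([-3.13963554e+00, -2.11056039e-04,  3.44777394e-01]), 'wrist_force': array([0.25085633, 0.02235876, 0.40155015]), 'wrist_torque': array([-0.00560219, -0.02727856,  0.00510556]), 'finger_force': 0.0, 'width': 0.09401116599880541}
```

View pics/top0.png

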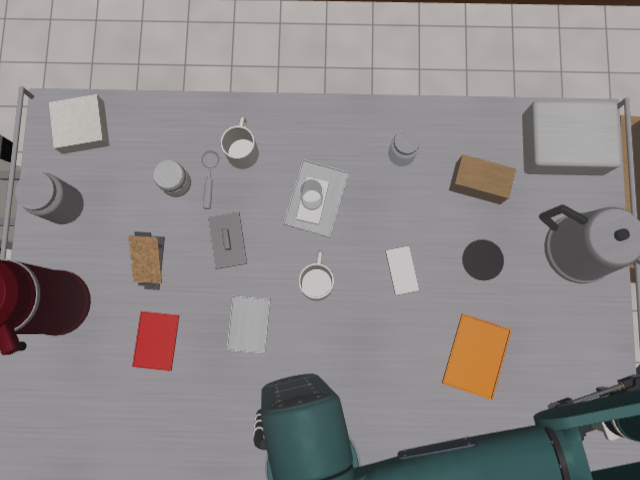

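View pics/side0.png

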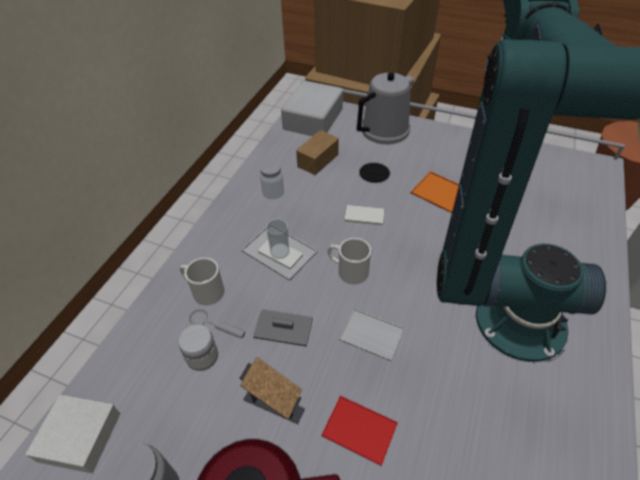

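Top view: the tray with slab and tumbler is at about (316,198), the mat (483,260), slab_top (402,270), the lid (228,240), the sheet on its stand (145,260) and mug_near (317,281). The orange and red trays and the small grey ribbed one at (249,325) are decoys. The side view shows the same layout, with the tumbler at (278,240).

```bash
cat > h.py <<'E'
import numpy as np, cv2
from bench import robot
class Cam:
    def __init__(s,n):
        i=robot.camera_info(n); s.n=n; s.E=np.array(i["extrinsics"]); s.cx,s.cy=i["cx"],i["cy"]
        s.f=240/np.tan(np.radians(i["vfov"])/2)
    def proj(s,P):
        p=(np.atleast_2d(P)-s.E[:3,3])@s.E[:3,:3]
        return np.c_[s.cx+s.f*p[:,0]/-p[:,2], s.cy-s.f*p[:,1]/-p[:,2]]
    def ray(s,uv):
        uv=np.atleast_2d(uv); d=np.c_[(uv[:,0]-s.cx)/s.f,-(uv[:,1]-s.cy)/s.f,-np.ones(len(uv))]
        return d@s.E[:3,:3].T
    def at(s,uv,z):
        d=s.ray(uv); return s.E[:3,3]+d*((z-s.E[2,3])/d[:,2])[:,None]
def rect(mask,cam,z,seed):
    """component of mask at seed -> plane z, min-area rect: centre, size, yaw of long side"""
    n,l=cv2.connectedComponents(mask.astype(np.uint8)); k=l[seed[1],seed[0]]
    if not k: return None
    c=cv2.findContours((l==k).astype(np.uint8),cv2.RETR_EXTERNAL,cv2.CHAIN_APPROX_NONE)[0][0][:,0].astype(float)
    w=cam.at(c,z)[:,:2]
    (x,y),(a,b),t=cv2.minAreaRect((w*1000).astype(np.float32))
    if a<b:a,b,t=b,a,t+90
    return np.round([x,y,a,b,(t+90)%180-90],1), int((l==k).sum())
E
python3 - <<'E'
from h import *
T,S=Cam("top"),Cam("side")
t=cv2.imread("pics/top0.png"); s=cv2.imread("pics/side0.png")
for nm,p,q,z in [("mat",(483,260),(375,172.5),.004),("slab_top",(402,270),(365,215),.012),("lid",(228,240),(284,327),.01),("tray",(316,198),(279,251),.01),("mugnear rim",(317,281),(355,247),.092),("orange",(477,356),(0,0),.01)]:
    print(nm,T.at(p,z)[0].round(3),S.at(q,z)[0].round(3))
g=t.min(2).astype(int); 
for u,v in [(483,260),(402,270),(220,255),(306,205),(300,180),(360,200),(145,260),(345,330),(312,217)]: print((u,v),t[v,u])
def crop(im,x,y,w,h,k): return cv2.resize(im[y:y+h,x:x+w],None,fx=k,fy=k,interpolation=cv2.INTER_CUBIC)
m=np.zeros((600,800,3),np.uint8)
m[:300,:400]=crop(t,275,150,100,75,4); m[:300,400:]=crop(s,230,205,100,75,4)
m[300:,:400]=crop(t,110,222,80,60,5); m[300:,400:]=crop(s,225,350,100,75,4)
cv2.imwrite("pics/m1.png",m)
E
```

```text
mat [ 0.486 -0.397  0.004] [ 0.482 -0.395  0.004]
slab_top [ 0.457 -0.202  0.012] [ 0.451 -0.197  0.012]
lid [0.52  0.218 0.01 ] [0.516 0.222 0.01 ]
tray [0.629 0.008 0.01 ] [0.626 0.013 0.01 ]
mugnear rim [ 0.419 -0.001  0.092] [ 0.42  -0.006  0.092]
orange [ 0.26  -0.377  0.01 ] [ 2.698 -1.013  0.01 ]
(483, 260) [58 58 60]
(402, 270) [192 193 194]
(220, 255) [126 125 128]
(306, 205) [164 163 161]
(300, 180) [169 168 169]
(360, 200) [144 140 143]
(145, 260) [ 91 125 157]
(345, 330) [148 144 146]
(312, 217) [192 193 195]
```

View pics/m1.png

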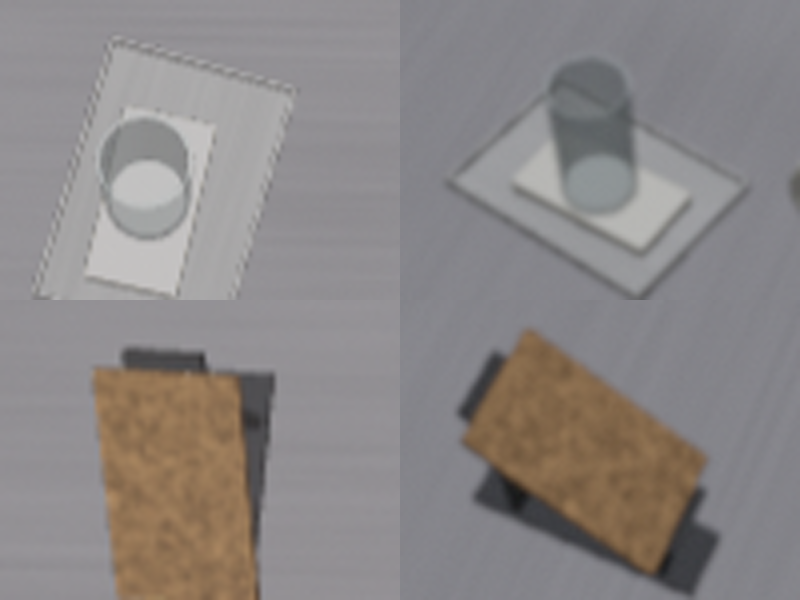

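The montage shows slab_low's top corners in the top view at crop ×4 (127,107), (215,125), (178,295) and (85,275). The tumbler rim is at about (145,163). The sheet's high end points to +x. The two cameras agree within about 5 mm. Next I fit the poses.

```bash
cat > fit.py <<'E'
from h import *
from scipy.optimize import least_squares
T,S=Cam("top"),Cam("side")
def quad(mask,seed):
    """corners of a quadrilateral blob, by line fits to its four sides"""
    n,l=cv2.connectedComponents(mask.astype(np.uint8)); m=(l==l[seed[1],seed[0]]).astype(np.uint8)
    m=cv2.morphologyEx(m,cv2.MORPH_OPEN,np.ones((3,3),np.uint8))
    c=max(cv2.findContours(m,cv2.RETR_EXTERNAL,cv2.CHAIN_APPROX_NONE)[0],key=len)
    h=cv2.convexHull(c); e=.02
    while len(a:=cv2.approxPolyDP(h,e*cv2.arcLength(h,True),True))>4: e+=.01
    a=a[:,0].astype(float); p=c[:,0].astype(float); ctr=a.mean(0); L=[]
    for i in range(len(a)):
        A,B=a[i],a[(i+1)%len(a)]; d=(B-A)/np.linalg.norm(B-A); t=(p-A)@d; nn=np.array([-d[1],d[0]])
        if (ctr-A)@nn>0: nn=-nn
        q=p[(abs((p-A)@nn)<2.5)&(t>4)&(t<np.linalg.norm(B-A)-4)]
        vx,vy,x0,y0=cv2.fitLine(q.astype(np.float32),cv2.DIST_HUBER,0,.01,.01).ravel()
        n2=np.array([-vy,vx]); n2=n2 if n2@nn>0 else -n2
        L.append((n2,n2@np.array([x0,y0])+.5))
    return np.array([np.linalg.solve(np.array([L[i-1][0],L[i][0]]),[L[i-1][1],L[i][1]]) for i in range(len(L))]),int(m.sum())
def boxfit(cam,uv,z,lx,ly):
    w=cam.at(uv,z)[:,:2]; c=w.mean(0)
    s=[np.linalg.norm(w[i]-w[(i+1)%4]) for i in range(4)]
    k=0 if s[0]+s[2]>s[1]+s[3] else 1
    d=(w[(k+1)%4]-w[k])+(w[(k+2)%4]-w[(k+3)%4]); yaw=(np.degrees(np.arctan2(d[1],d[0]))+90)%180-90
    return (c*1000).round(1),round(yaw,1),(np.array(s)*1000).round(1)
E
python3 - <<'E'
from fit import *
t=cv2.imread("pics/top0.png").astype(int); s=cv2.imread("pics/side0.png").astype(int)
white=lambda im:im.min(2)>172
dark=lambda im,a,b:(im.max(2)<b)&(im.min(2)>=a)
cork=lambda im:(im[:,:,2]-im[:,:,0])>25
for nm,c,im,mk,seed,z,l in [("slab_top",T,t,white(t),(402,270),.012,(110,58)),("slab_top",S,s,white(s),(365,215),.012,(110,58)),
  ("lid",T,t,dark(t,90,136),(220,255),.01,(128,76)),("lid",S,s,dark(s,80,128),(270,333),.01,(128,76))]:
    try:
        uv,n=quad(mk,seed); print(nm,c.n,*boxfit(c,uv,z,*l),n)
    except Exception as e: print(nm,c.n,e,im[seed[1],seed[0]])
for c,im,seed in ((T,t,(483,260)),(S,s,(375,172))):
    n,l=cv2.connectedComponents((im.max(2)<90).astype(np.uint8)); ys,xs=np.nonzero(l==l[seed[1],seed[0]])
    cn=np.c_[xs,ys]; w=c.at(cn.astype(float),.004)*1000; print("mat",c.n,w.mean(0).round(1),np.ptp(w,0).round(1),len(xs))
u=275+np.array([[127,107],[215,125],[178,295],[85,275]])/4.*[1,1]; u[:,1]+=150-275; u-=.4
print("slab_low T",*boxfit(T,u,.015,110,58))
v=np.array([[515-400,182],[548-400,143],[690-400,197],[643-400,243]])/4.+[230,205]-.4
print("slab_low S",*boxfit(S,v[[0,2,3,3]],.015,110,58)[:1], (S.at(v,.015)*1000).round(0)[:,:2].tolist())
tr=np.array([[113,38],[295,92]])/4.+[275,150]; print("tray far corners",(T.at(tr,.01)*1000).round(0)[:,:2].tolist())
tr=np.array([[447-400,183],[568-400,83],[748-400,184],[640-400,297]])/4.+[230,205]; print("tray S",*boxfit(S,tr,.01,170,120))
# tumbler: rim centre top view at z=.115, foot at .015
print("tumbler rim T",T.at(np.array([145,163])/4.+[275,150]-.4,.115).round(4),"S rim",S.at(np.array([591-400,88])/4.+[230,205]-.4,.115).round(4))
# sheet: corners both views, 3D fit
qt,_=quad(cork(t),(145,260)); qs,_=quad(cork(s),(272,388)); print(qt.round(1).tolist(),qs.round(1).tolist())
np.savez("sheet.npz",qt=qt,qs=qs)
E
```

```text
slab_top top [ 457.7 -201.9] 13.2 [106.7  56.4 109.5  56.1] 1056
slab_top side [ 445.9 -204.4] 28.0 [106.8  49.2 278.2 385.4] 443
lid top [519.3 219.8] 11.2 [131.   74.6 129.8  79.1] 1645
lid side [518.6 219.8] 11.2 [132.2  78.6 132.1  78. ] 1512
mat top [ 487.3 -396.5    4. ] [95.  98.3  0. ] 1314
mat side [ 485.2 -394.9    4. ] [96. 98.  0.] 497
slab_low T [623.7  16.2] -11.4 [ 55.1 108.2  57.7 107.8]
slab_low S [597.7  34.3] [[677.0, 33.0], [672.0, -6.0], [562.0, 3.0], [576.0, 50.0]]
tray far corners [[726.0, 42.0], [694.0, -71.0]]
tray S [623.9  11.8] -14.6 [118.7 159.4 116.2 166.1]
tumbler rim T [[0.622  0.0179 0.115 ]] S rim [[0.6188 0.0184 0.115 ]]
[[127.69999694824219, 235.5], [157.39999389648438, 235.5], [161.3000030517578, 282.5], [133.1999969482422, 282.5]] [[256.29998779296875, 356.1000061035156], [301.5, 388.70001220703125], [288.1000061035156, 419.29998779296875], [238.6999969482422, 385.20001220703125]]
```

```bash
cat >> fit.py <<'E'
def contour(mask,seed):
    n,l=cv2.connectedComponents(mask.astype(np.uint8),connectivity=4); m=(l==l[seed[1],seed[0]]).astype(np.uint8)
    return max(cv2.findContours(m,cv2.RETR_EXTERNAL,cv2.CHAIN_APPROX_NONE)[0],key=len)[:,0].astype(float)
def face(lx,ly,h,slope=0.):
    """corners of a box's (hull of both faces) in world for p=x,y,z(origin),yaw"""
    b=np.array([[i*lx/2,j*ly/2,k] for i in(-1,1) for j in(-1,1) for k in (0,h)])
    cs,sn=np.cos(slope),np.sin(slope)
    b=b@np.array([[cs,0,-sn],[0,1,0],[sn,0,cs]]).T
    def f(p):
        c,s=np.cos(p[3]),np.sin(p[3]); return b@np.array([[c,-s,0],[s,c,0],[0,0,1]]).T+p[:3]
    return f
def posefit(views,model,p0,free):
    p0=np.array(p0,float)
    def full(q): p=p0.copy(); p[free]=q; return p
    def res(q):
        r=[]
        for cam,c in views:
            h=cv2.convexHull(cam.proj(model(full(q))).astype(np.float32))
            r+=[cv2.pointPolygonTest(h,(float(a),float(b)),True)-.5 for a,b in c]
        return r
    s=least_squares(res,p0[free],loss="soft_l1",diff_step=1e-3,x_scale=np.array([.01,.01,.01,.1])[free])
    p=full(s.x); return np.r_[(p[:3]*1000).round(1),np.degrees(p[3]).round(1)],round(float(np.abs(res(s.x)).mean()),2)
white=lambda im,k=172:im.min(2)>k
dark=lambda im,a,b:(im.max(2)<b)&(im.min(2)>=a)
cork=lambda im:(im[:,:,2]-im[:,:,0])>25
E
python3 - <<'E'
from fit import *
t=cv2.imread("pics/top0.png").astype(int); s=cv2.imread("pics/side0.png").astype(int)
print(s[215,355:380:6].tolist())
ct,cs=contour(cork(t),(145,260)),contour(cork(s),(272,388))
m=face(.118,.066,.006,np.radians(35))
for v in ([(T,ct),(S,cs)],[(T,ct)],[(S,cs)]):
    print("sheet",posefit(v,m,[.47,.41,.077,0],[0,1,2,3] if len(v)>1 else [0,1,3]))
m=face(.110,.058,.012); a=contour(white(t),(402,270))
ws=contour(white(s,165),(365,215)); print(len(ws))
for v in ([(T,a)],[(S,ws)],[(T,a),(S,ws)]): print("slab_top",posefit(v,m,[.457,-.2,0,.23],[0,1,3]))
m=face(.128,.076,.010); a=contour(dark(t,80,136),(220,255)); b=contour(dark(s,80,128),(270,333))
for v in ([(T,a)],[(S,b)]): print("lid",posefit(v,m,[.519,.22,0,.2],[0,1,3]))
E
```

```text
[[179, 182, 183], [180, 183, 183], [180, 183, 182], [180, 183, 183], [180, 182, 182]]
sheet (array([460.8, 393.1,  80.1,  -1.8]), 0.36)
sheet (array([461.9, 394.4,  77. ,  -2.1]), 0.31)
sheet (array([461.3, 392. ,  77. ,  -0. ]), 0.41)
95
slab_top (array([ 458.2, -202.6,    0. ,   12.4]), 0.61)
slab_top (array([ 457.2, -211. ,    0. ,   11.6]), 1.43)
slab_top (array([ 457.6, -203.3,    0. ,   12.4]), 1.01)
lid (array([520.2, 220.4,   0. ,  11.3]), 0.39)
lid (array([519.1, 220.7,   0. ,  11.2]), 0.61)
```

Emit:
{"op": "arm_command", "data": {
  "targets": [
    [0.08,0.08,0,0],
    [0.16,0.16,0,-0.04],
    [0.24,0.24,0,-0.08],
    [0.32,0.32,0,-0.12],
    [0.4,0.4,0,-0.16],
    [0.46,0.48,0,-0.2],
    [0.52,0.56,0,-0.22],
    [0.56,0.64,0,-0.24]
  ],
  "claw": 0
}}

```text
time: 0.77
tool_pos: [0.4128, -0.2716, 0.2049]
ee_rot: [-3.141, 0.001, -0.16]
wrist_force: [0.7, -0.1, 0.2]
width: 0.0944
finger_force: 0.0
```

Emit:
{"op": "arm_command", "data": {
  "targets": [
    [0.41,0.56,-0.05,0],
    [0.41,0.56,-0.05,0],
    [0.41,0.56,-0.05,0],
    [0.41,0.56,-0.05,0],
    [0.41,0.56,-0.05,0],
    [0.41,0.56,-0.05,0],
    [0.41,0.56,-0.05,0],
    [0.41,0.56,-0.05,0]
  ]
}}

```text
time: 1.43
tool_pos: [0.6089, -0.0031, 0.1808]
ee_rot: [3.141, 0.001, -0.158]
wrist_force: [1.3, -0.1, 0.9]
width: 0.0941
finger_force: 0.0
```

Emit:
{"op": "arm_command", "data": {
  "targets": [
    [0,0,0,0],
    [0,0,0,0],
    [0,0,0,0]
  ]
}}

```text
time: 1.68
tool_pos: [0.6078, -0.0053, 0.1808]
ee_rot: [3.141, 0.002, -0.157]
wrist_force: [0.5, 0.3, -0.7]
width: 0.0938
finger_force: 0.0
```

Emit:
{"op": "arm_command", "data": {
  "targets": [
    [0.026,0.046,0,0],
    [0.026,0.046,-0.05,0],
    [0.026,0.046,-0.12,0],
    [0.026,0.046,-0.19,0],
    [0.026,0.046,-0.26,0],
    [0.026,0.046,-0.26,0]
  ]
}}

```text
time: 2.18
tool_pos: [0.6147, 0.0163, 0.0432]
ee_rot: [3.14, 0.016, -0.161]
wrist_force: [-1.5, -1.2, -0.9]
width: 0.0939
finger_force: 0.0
```

```bash
python3 - <<'E'
from h import *
t=robot.snapshot("top");s=robot.snapshot("side")
def crop(im,x,y): return cv2.resize(im[y:y+100,x:x+133],(400,300),interpolation=cv2.INTER_CUBIC)[:,:,::-1]
cv2.imwrite("pics/g1.png",np.hstack([crop(t,250,150),crop(s,220,190)]))
E
```

```text
(no output)
```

View pics/g1.png

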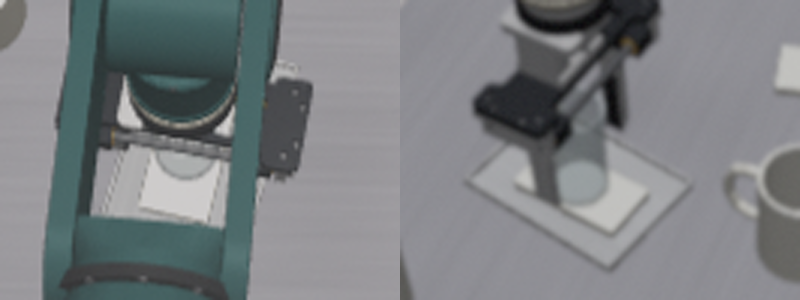

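The picture shows the fingers straddling the tumbler, one on each side, with the tumbler upright on the slab. I close the gripper now.

Emit:
{"op": "arm_command", "data": {
  "targets": [
    [0.006,0,0.01,0],
    [0.006,0,0.01,0],
    [0.006,0,0.01,0],
    [0.006,0,0.01,0],
    [0.006,0,0.01,0],
    [0.006,0,0.01,0]
  ],
  "claw": 1
}}

```text
time: 2.78
tool_pos: [0.6245, 0.018, 0.0572]
ee_rot: [3.142, -0.001, -0.158]
wrist_force: [0.9, -0.3, -0.3]
width: 0.0574
finger_force: 0.0
```

Emit:
{"op": "arm_command", "data": {
  "targets": [
    [0,0,0,0],
    [0,0,0,0],
    [0,0,0,0],
    [0,0,0,0]
  ]
}}

```text
time: 3.12
tool_pos: [0.6245, 0.0179, 0.057]
ee_rot: [3.142, -0.001, -0.158]
wrist_force: [-0.0, -0.4, 3.1]
width: 0.0542
finger_force: 29.7
```

Emit:
{"op": "arm_command", "data": {
  "targets": [
    [0,0,0.02,0],
    [0,0,0.04,0],
    [0,0,0.08,0],
    [0,0,0.1,0]
  ]
}}

```text
time: 3.45
tool_pos: [0.625, 0.018, 0.1088]
ee_rot: [-3.141, -0.002, -0.158]
wrist_force: [0.8, 0.3, -1.2]
width: 0.0543
finger_force: 29.7
```

Emit:
{"op": "arm_command", "data": {
  "targets": [
    [-0.01,-0.03,0,0],
    [-0.03,-0.09,0,0],
    [-0.052,-0.155,0,0],
    [-0.075,-0.225,0,0],
    [-0.1,-0.3,0,0],
    [-0.125,-0.375,0,0],
    [-0.15,-0.45,0,0],
    [-0.175,-0.525,0,0]
  ]
}}

```text
time: 4.12
tool_pos: [0.5349, -0.2468, 0.106]
ee_rot: [3.141, 0.001, -0.158]
wrist_force: [0.6, -0.1, -1.9]
width: 0.0546
finger_force: 29.7
```

Emit:
{"op": "arm_command", "data": {
  "targets": [
    [-0.025,-0.075,0,0],
    [-0.05,-0.15,-0.02,0],
    [-0.075,-0.22,-0.03,0],
    [-0.09,-0.27,-0.04,0],
    [-0.1,-0.3,-0.05,0],
    [-0.1,-0.3,-0.05,0],
    [-0.1,-0.3,-0.05,0]
  ]
}}

```text
time: 4.7
tool_pos: [0.4859, -0.3944, 0.0805]
ee_rot: [-3.14, 0.001, -0.159]
wrist_force: [-0.0, 0.7, -2.0]
width: 0.0549
finger_force: 29.7
```

Emit:
{"op": "arm_command", "data": {
  "targets": [
    [0,0,-0.02,0],
    [0,0,-0.04,0],
    [0,0,-0.05,0],
    [0,0,-0.056,0],
    [0,0,-0.056,0]
  ]
}}

```text
time: 5.12
tool_pos: [0.4866, -0.393, 0.0519]
ee_rot: [-3.14, 0.002, -0.156]
wrist_force: [-0.6, -0.0, -1.2]
width: 0.0543
finger_force: 29.7
```

Width noise only: the tumbler still hangs in the grip. I lower it to contact.

Emit:
{"op": "arm_command", "data": {
  "targets": [
    [0,0,-0.004,0],
    [0,0,-0.008,0],
    [0,0,-0.011,0],
    [0,0,-0.011,0]
  ]
}}

```text
time: 5.45
tool_pos: [0.4867, -0.3946, 0.0479]
ee_rot: [3.142, 0.0, -0.158]
wrist_force: [-1.2, 0.4, -2.6]
width: 0.0544
finger_force: 29.7
```

Emit:
{"op": "arm_command", "data": {
  "targets": [
    [0,0,-0.004,0],
    [0,0,-0.004,0],
    [0,0,-0.004,0]
  ]
}}

```text
time: 5.7
tool_pos: [0.4868, -0.3947, 0.0461]
ee_rot: [3.141, -0.0, -0.158]
wrist_force: [0.2, 0.7, -2.4]
width: 0.0547
finger_force: 29.7
```

Emit:
{"op": "arm_command", "data": {
  "targets": [
    [0,0,-0.003,0],
    [0,0,-0.003,0],
    [0,0,-0.003,0]
  ]
}}

```text
time: 5.95
tool_pos: [0.4871, -0.3948, 0.046]
ee_rot: [3.141, -0.001, -0.158]
wrist_force: [-1.4, 1.1, 5.6]
width: 0.0546
finger_force: 29.7
```

Emit:
{"op": "arm_command", "data": {
  "targets": [
    [0,0,0.001,0],
    [0,0,0.001,0],
    [0,0,0.001,0],
    [0,0,0.001,0],
    [0,0,0.001,0],
    [0,0,0.001,0]
  ],
  "claw": 0
}}

```text
time: 6.45
tool_pos: [0.4867, -0.3946, 0.0448]
ee_rot: [-3.142, 0.0, -0.158]
wrist_force: [0.5, -0.1, -0.3]
width: 0.0909
finger_force: 0.0
```

Emit:
{"op": "arm_command", "data": {
  "targets": [
    [0,0,0.04,0],
    [0,0,0.1,0],
    [0,0,0.18,0],
    [0,0,0.26,0],
    [0,0,0.28,0],
    [0,0,0.28,0]
  ]
}}

```text
time: 6.95
tool_pos: [0.4887, -0.3964, 0.1909]
ee_rot: [3.135, -0.009, -0.158]
wrist_force: [0.2, 0.0, 0.3]
width: 0.0941
finger_force: 0.0
```

```bash
python3 - <<'E'
from fit import *
t=robot.snapshot("top")[:,:,::-1]; cv2.imwrite("pics/t2.png",t); s=robot.snapshot("side")[:,:,::-1]; cv2.imwrite("pics/s2.png",s)
t=t.astype(int); s=s.astype(int)
print(t[180:220:4,312].min(1))
m=face(.110,.058,.012)
a=contour(white(t,180),(312,205)); b=contour(white(s,178),(280,252)); print(len(a),len(b),s[245:262:4,280].tolist())
for v in ([(T,a)],[(S,b)]): print("slab_low",posefit(v,m,[.623,.016,.003,-.21],[0,1,3]))
def crop(im,x,y): return cv2.resize(im[y:y+100,x:x+133].astype(np.uint8),(400,300),interpolation=cv2.INTER_CUBIC)
cv2.imwrite("pics/g2.png",np.vstack([np.hstack([crop(t,250,150),crop(s,220,190)]),np.hstack([crop(t,420,210),crop(s,310,120)])]))
E
```

```text
[201 202 201 201 201 201 201 201 201 201]
127 83 [[184, 187, 187], [185, 187, 187], [184, 187, 187], [184, 187, 187], [170, 173, 173]]
slab_low (array([625.8,  16.9,   3. , -11.7]), 0.51)
slab_low (array([628. ,  10.8,   3. , -12.6]), 2.0)
```

View pics/g2.png

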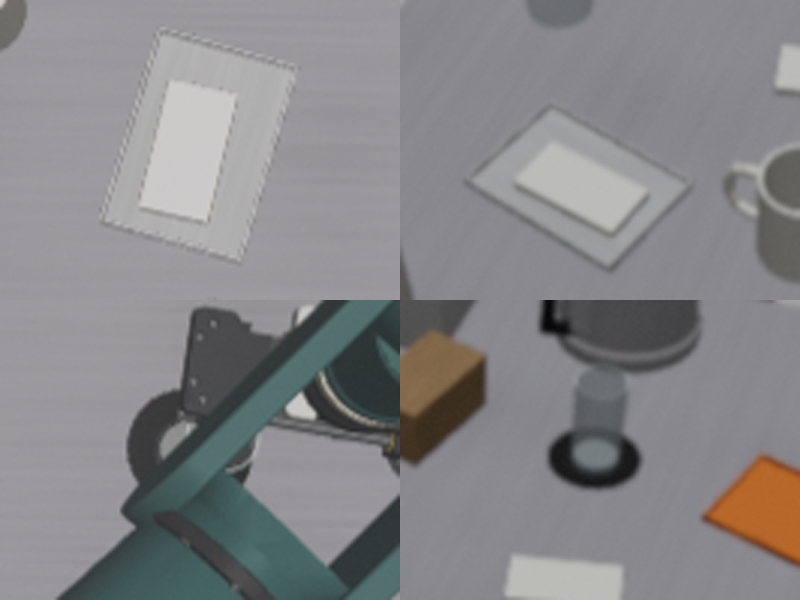

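Emit:
{"op": "arm_command", "data": {
  "targets": [
    [0,0.04,0,0.01],
    [0,0.12,0,0.02],
    [0,0.2,0,0.03],
    [0,0.28,0,0.04],
    [0,0.36,0,0.05],
    [0,0.44,0,0.06],
    [0,0.52,0,0.063],
    [0,0.6,0,0.063]
  ]
}}

```text
time: 7.72
tool_pos: [0.4848, -0.0923, 0.1813]
ee_rot: [-3.14, 0.006, -0.026]
wrist_force: [0.8, -0.1, 0.8]
width: 0.0939
finger_force: 0.0
```

Emit:
{"op": "arm_command", "data": {
  "targets": [
    [0,0.08,0,0],
    [-0.01,0.16,0,0],
    [-0.02,0.24,0,0],
    [-0.03,0.32,0,0],
    [-0.04,0.4,0,0],
    [-0.05,0.48,0,0],
    [-0.06,0.56,0,0],
    [-0.06,0.64,0,0]
  ]
}}

```text
time: 8.38
tool_pos: [0.4541, 0.2267, 0.1816]
ee_rot: [3.139, 0.006, -0.026]
wrist_force: [1.7, -0.2, 0.2]
width: 0.0938
finger_force: 0.0
```

Emit:
{"op": "arm_command", "data": {
  "targets": [
    [0,0.08,0,0],
    [0,0.16,0,0],
    [0,0.24,0,0],
    [0,0.3,0,0],
    [0,0.3,0,0],
    [0,0.3,0,0]
  ]
}}

```text
time: 8.88
tool_pos: [0.455, 0.3757, 0.1808]
ee_rot: [3.137, 0.006, -0.023]
wrist_force: [-0.2, 0.5, -0.1]
width: 0.0944
finger_force: 0.0
```

The picture shows the tumbler upright in the middle of the mat and slab_low bare at about (0.625, 0.0165), yaw -11.7°. I go down over the sheet.

Emit:
{"op": "arm_command", "data": {
  "targets": [
    [0.008,0.036,0,0],
    [0.008,0.036,-0.02,0],
    [0.008,0.036,-0.08,0],
    [0.008,0.036,-0.15,0],
    [0.008,0.036,-0.2,0],
    [0.008,0.036,-0.226,0],
    [0.008,0.036,-0.226,0],
    [0.008,0.036,-0.226,0]
  ]
}}

```text
time: 9.55
tool_pos: [0.4606, 0.392, 0.0713]
ee_rot: [3.14, 0.002, -0.027]
wrist_force: [0.1, 0.3, 0.3]
width: 0.0941
finger_force: 0.0
```

```bash
python3 - <<'E'
from h import *
print(robot.get_obs()["tool_pos"])
t=robot.snapshot("top");s=robot.snapshot("side")
def crop(im,x,y): return cv2.resize(im[y:y+100,x:x+133],(400,300),interpolation=cv2.INTER_CUBIC)[:,:,::-1]
cv2.imwrite("pics/g3.png",np.hstack([crop(t,80,210),crop(s,205,330)]))
E
```

```text
[0.46058075 0.39201503 0.07129578]
```

View pics/g3.png

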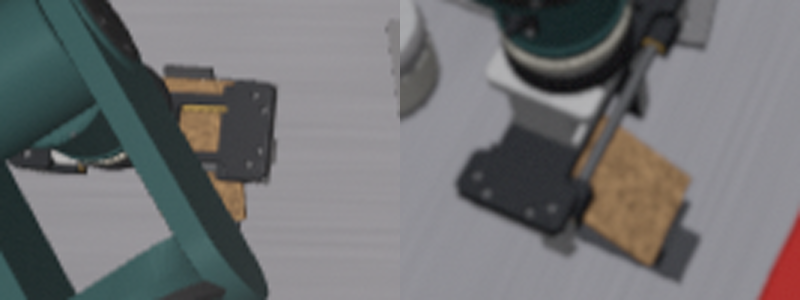

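The picture shows the fingers astride the sheet's long edges near its middle. I close the gripper.

Emit:
{"op": "arm_command", "data": {
  "targets": [
    [-0.003,0,-0.006,0],
    [-0.003,0,-0.006,0],
    [-0.003,0,-0.006,0],
    [-0.003,0,-0.006,0],
    [-0.003,0,-0.006,0],
    [-0.003,0,-0.006,0],
    [-0.003,0,-0.006,0]
  ],
  "claw": 1
}}

```text
time: 10.23
tool_pos: [0.4595, 0.3936, 0.0696]
ee_rot: [-3.141, -0.001, -0.026]
wrist_force: [-0.9, -0.1, 2.9]
width: 0.0658
finger_force: 30.0
```

Emit:
{"op": "arm_command", "data": {
  "targets": [
    [0,0,0,0],
    [0,0,0,0]
  ]
}}

```text
time: 10.4
tool_pos: [0.4595, 0.3936, 0.0696]
ee_rot: [-3.141, -0.001, -0.026]
wrist_force: [0.2, -0.5, 3.2]
width: 0.0655
finger_force: 30.0
```

Emit:
{"op": "arm_command", "data": {
  "targets": [
    [0,0,0.02,0],
    [0,0,0.06,0],
    [0,0,0.12,0],
    [0,0,0.18,0],
    [0,0,0.2,0],
    [0,0,0.2,0]
  ]
}}

```text
time: 10.9
tool_pos: [0.461, 0.3946, 0.1734]
ee_rot: [-3.137, -0.006, -0.026]
wrist_force: [1.3, -0.1, 0.1]
width: 0.0656
finger_force: 30.0
```

Emit:
{"op": "arm_command", "data": {
  "targets": [
    [0.01,-0.02,0,0],
    [0.035,-0.08,0,-0.01],
    [0.065,-0.15,0,-0.03],
    [0.095,-0.22,0,-0.05],
    [0.125,-0.29,0,-0.07],
    [0.155,-0.36,0,-0.085],
    [0.185,-0.43,0,-0.085],
    [0.215,-0.5,0,-0.085]
  ]
}}

```text
time: 11.57
tool_pos: [0.5656, 0.1405, 0.1656]
ee_rot: [3.139, 0.005, -0.204]
wrist_force: [0.7, 0.2, -0.0]
width: 0.0654
finger_force: 30.0
```

Emit:
{"op": "arm_command", "data": {
  "targets": [
    [0.03,-0.07,0,0],
    [0.06,-0.14,-0.02,0],
    [0.085,-0.2,-0.06,0],
    [0.1,-0.24,-0.1,0],
    [0.105,-0.25,-0.12,0],
    [0.105,-0.25,-0.13,0],
    [0.105,-0.25,-0.13,0],
    [0.105,-0.25,-0.13,0]
  ]
}}

```text
time: 12.23
tool_pos: [0.6186, 0.0197, 0.1036]
ee_rot: [-3.141, 0.001, -0.203]
wrist_force: [-0.0, -0.4, 0.2]
width: 0.0655
finger_force: 30.0
```

```bash
python3 - <<'E'
from fit import *
o=robot.get_obs(); print(o["tool_pos"],o["ee_rot"])
t=robot.snapshot("top");s=robot.snapshot("side")
def crop(im,x,y): return cv2.resize(im[y:y+100,x:x+133],(400,300),interpolation=cv2.INTER_CUBIC)[:,:,::-1]
cv2.imwrite("pics/g4.png",np.hstack([crop(t,250,140),crop(s,215,180)]))
E
```

```text
[0.61859535 0.01972265 0.10361945] [-3.14128784e+00  1.44374094e-03 -2.02512980e-01]
```

View pics/g4.png

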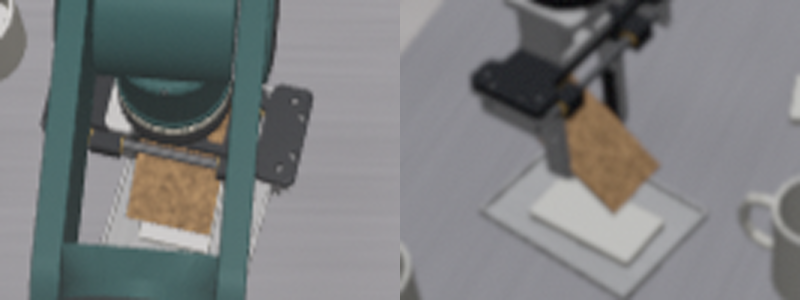

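The sheet is held square at its slope above the slab. I lower its near edge to contact, then follow the flattening arc.

Emit:
{"op": "arm_command", "data": {
  "targets": [
    [0.004,-0.004,-0.03,0],
    [0.004,-0.004,-0.06,0],
    [0.004,-0.004,-0.09,0],
    [0.004,-0.004,-0.11,0],
    [0.004,-0.004,-0.114,0],
    [0.004,-0.004,-0.114,0]
  ]
}}

```text
time: 12.83
tool_pos: [0.621, 0.0172, 0.047]
ee_rot: [3.141, 0.001, -0.203]
wrist_force: [0.8, 0.5, 0.9]
width: 0.0657
finger_force: 30.0
```

Emit:
{"op": "arm_command", "data": {
  "targets": [
    [0,0,-0.005,0],
    [0,0,-0.01,0],
    [0,0,-0.014,0],
    [0,0,-0.014,0]
  ]
}}

```text
time: 13.17
tool_pos: [0.6213, 0.0164, 0.0401]
ee_rot: [3.142, -0.0, -0.204]
wrist_force: [1.0, 0.3, -0.7]
width: 0.0653
finger_force: 30.0
```

Emit:
{"op": "arm_command", "data": {
  "targets": [
    [0.002,0,-0.006,0],
    [0.003,-0.001,-0.012,0],
    [0.005,-0.001,-0.018,0],
    [0.006,-0.001,-0.022,0],
    [0.006,-0.001,-0.022,0]
  ]
}}

```text
time: 13.58
tool_pos: [0.6267, 0.0154, 0.0311]
ee_rot: [-3.141, -0.006, -0.204]
wrist_force: [1.9, 0.1, 5.8]
width: 0.0657
finger_force: 30.0
```

Emit:
{"op": "arm_command", "data": {
  "targets": [
    [0.001,0,-0.006,0],
    [0.002,0,-0.012,0],
    [0.003,-0.001,-0.018,0],
    [0.003,-0.001,-0.024,0],
    [0.003,-0.001,-0.024,0]
  ]
}}

```text
time: 14.0
tool_pos: [0.6293, 0.0148, 0.0195]
ee_rot: [-3.141, -0.008, -0.204]
wrist_force: [4.0, -1.1, 5.8]
width: 0.0655
finger_force: 30.0
```

```bash
python3 - <<'E'
from fit import *
o=robot.get_obs(); print(o["tool_pos"],o["ee_rot"],o["wrist_force"])
t=robot.snapshot("top");s=robot.snapshot("side")
def crop(im,x,y): return cv2.resize(im[y:y+100,x:x+133],(400,300),interpolation=cv2.INTER_CUBIC)[:,:,::-1]
cv2.imwrite("pics/g5.png",np.hstack([crop(t,250,140),crop(s,215,180)]))
E
```

```text
[0.62925764 0.01475683 0.01949274] [-3.14086887 -0.00821222 -0.20429977] [ 3.99289627 -1.06477261  5.80169425]
```

View pics/g5.png

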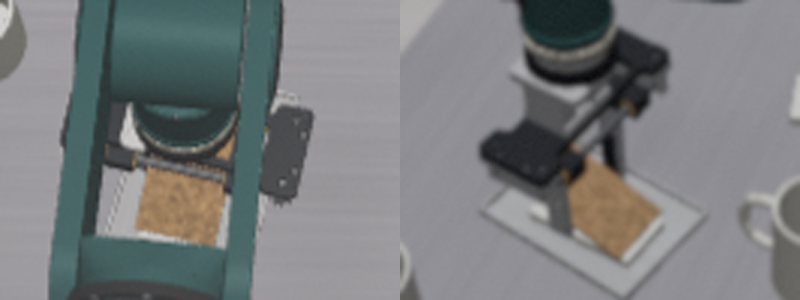

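The sheet is flattening: the tilt is down to about 12° and the pads still hold. I carry on straight down.

Emit:
{"op": "arm_command", "data": {
  "targets": [
    [0,0,-0.006,0],
    [0,0,-0.012,0],
    [0,0,-0.017,0],
    [0,0,-0.021,0],
    [0,0,-0.021,0],
    [0,0,-0.021,0]
  ]
}}

```text
time: 14.6
tool_pos: [0.6262, 0.0153, 0.0069]
ee_rot: [3.142, -0.001, -0.204]
wrist_force: [3.6, -1.3, 4.7]
width: 0.0657
finger_force: 30.0
```

Emit:
{"op": "arm_command", "data": {
  "targets": [
    [0,0,-0.003,0],
    [0,0,-0.003,0],
    [0,0,-0.003,0]
  ]
}}

```text
time: 14.85
tool_pos: [0.6257, 0.0154, 0.0049]
ee_rot: [3.141, 0.0, -0.204]
wrist_force: [2.9, -0.8, 4.6]
width: 0.0657
finger_force: 30.0
```

```bash
python3 - <<'E'
from fit import *
o=robot.get_obs(); print(o["tool_pos"],o["wrist_force"])
s=robot.snapshot("side")[:,:,::-1];t=robot.snapshot("top")[:,:,::-1]
cv2.imwrite("pics/s6.png",s); cv2.imwrite("pics/t6.png",t)
s=s.astype(int); n,l=cv2.connectedComponents(cork(s).astype(np.uint8)); k=l[255,287]; print(k,(l==k).sum())
c=contour(cork(s),(287,255))
# visible low end + the +... edges only: report hull extremes vs. predicted flat sheet
P=lambda x,y,z,a,sl: S.proj(face(.118,.066,.006,sl)([x,y,z,a]))
for sl in (0,3,6,9):
    r=np.radians(sl); x,y=.6262,.0153
    h=cv2.convexHull(P(x,y,.015+.059*np.sin(r),-.204,r).astype(np.float32))
    d=[cv2.pointPolygonTest(h,tuple(map(float,p)),True) for p in c]
    print(sl,np.min(d).round(1),h[:,0].round(0).tolist())
print(c.max(0),c.min(0),c[c[:,0].argmax()],c[c[:,1].argmax()])
E
```

```text
[0.62569777 0.01541183 0.00492539] [ 2.87184692 -0.82943796  4.55943637]
7 572
0 -2.2 [[303.0, 252.0], [289.0, 268.0], [254.0, 249.0], [253.0, 248.0], [268.0, 233.0], [303.0, 250.0]]
3 -1.6 [[303.0, 250.0], [303.0, 252.0], [289.0, 268.0], [253.0, 248.0], [253.0, 247.0], [268.0, 231.0]]
6 -1.0 [[303.0, 250.0], [303.0, 252.0], [289.0, 268.0], [253.0, 246.0], [253.0, 245.0], [268.0, 230.0]]
9 -0.4 [[303.0, 250.0], [303.0, 252.0], [289.0, 268.0], [253.0, 245.0], [253.0, 244.0], [268.0, 228.0]]
[302. 266.] [272. 237.] [302. 252.] [287. 266.]
```

Emit:
{"op": "arm_command", "data": {
  "targets": [
    [0,0,0,0],
    [0,0,0,0],
    [0,0,0,0],
    [0,0,0,0]
  ],
  "claw": 0.26
}}

```text
time: 15.28
tool_pos: [0.6244, 0.0156, 0.0037]
ee_rot: [3.141, 0.003, -0.204]
wrist_force: [0.7, 0.5, 0.4]
width: 0.0697
finger_force: 0.0
```

Emit:
{"op": "arm_command", "data": {
  "targets": [
    [0,0,0.01,0],
    [0,0,0.03,0],
    [0,0,0.08,0],
    [0,0,0.16,0],
    [0,0,0.24,0],
    [0,0,0.32,0],
    [0,0,0.34,0]
  ]
}}

```text
time: 15.87
tool_pos: [0.6292, 0.0153, 0.1853]
ee_rot: [-3.14, -0.015, -0.204]
wrist_force: [0.1, -0.7, 0.5]
width: 0.0694
finger_force: 0.0
```

Emit:
{"op": "arm_command", "data": {
  "targets": [
    [-0.02,-0.08,0,0],
    [-0.06,-0.16,0,0],
    [-0.1,-0.23,0,0],
    [-0.16,-0.3,0,0.06],
    [-0.22,-0.36,0,0.12],
    [-0.28,-0.4,0,0.18],
    [-0.32,-0.43,0,0.2],
    [-0.33,-0.436,0,0.2]
  ],
  "claw": 0
}}

```text
time: 16.53
tool_pos: [0.4575, -0.2052, 0.1758]
ee_rot: [3.14, 0.001, 0.212]
wrist_force: [0.3, -0.3, -0.0]
width: 0.0939
finger_force: 0.0
```

```bash
python3 - <<'E'
from fit import *
o=robot.get_obs(); print(o["tool_pos"],o["ee_rot"])
s=robot.snapshot("side")[:,:,::-1];t=robot.snapshot("top")[:,:,::-1]
cv2.imwrite("pics/s7.png",s); cv2.imwrite("pics/t7.png",t); s=s.astype(int);t=t.astype(int)
m=face(.118,.066,.006); a=contour(cork(t),(313,200)); b=contour(cork(s),(280,250)); print(len(a),len(b))
for v in ([(T,a)],[(S,b)],[(T,a),(S,b)]): print("sheet",posefit(v,m,[.625,.016,.015,-.2],[0,1,3]))
print(posefit([(T,a),(S,b)],m,[.625,.016,.015,-.2],[0,1,2,3]))
def crop(im,x,y): return cv2.resize(im[y:y+75,x:x+100].astype(np.uint8),(400,300),interpolation=cv2.INTER_CUBIC)
cv2.imwrite("pics/g7.png",np.hstack([crop(t,265,160),crop(s,230,205)]))
E
```

```text
[ 0.45746381 -0.20521673  0.17578127] [3.13983668e+00 1.25498737e-03 2.11894929e-01]
140 97
sheet (array([627.7,  15.8,  15. , -11.7]), 0.26)
sheet (array([626.8,  14.2,  15. , -11.9]), 0.47)
sheet (array([627.5,  15.4,  15. , -11.7]), 0.38)
(array([627. ,  15.7,  16.6, -11.8]), 0.36)
```

View pics/g7.png

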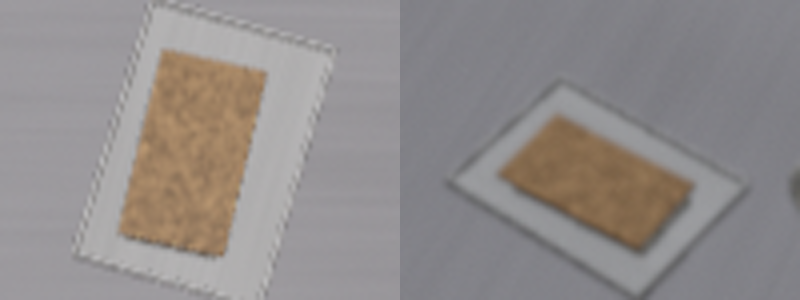

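The picture shows the sheet flat and square at (0.6275, 0.0155), -11.7°, with no white slab showing past its edges. That bounds the offset to about 4 mm. Next is slab_top.

Emit:
{"op": "arm_command", "data": {
  "targets": [
    [0,0.004,-0.04,0],
    [0,0.004,-0.11,0],
    [0,0.004,-0.18,0],
    [0,0.004,-0.25,0],
    [0,0.004,-0.3,0],
    [0,0.004,-0.325,0],
    [0,0.004,-0.325,0],
    [0,0.004,-0.325,0]
  ]
}}

```text
time: 17.3
tool_pos: [0.4615, -0.1994, 0.012]
ee_rot: [-3.14, 0.001, 0.216]
wrist_force: [0.9, -0.4, -0.6]
width: 0.0941
finger_force: 0.0
```

```bash
python3 - <<'E'
from fit import *
o=robot.get_obs(); print(o["tool_pos"],o["ee_rot"])
s2=cv2.imread("pics/s2.png").mean(2);s7=cv2.imread("pics/s7.png");t7=cv2.imread("pics/t7.png");t2=cv2.imread("pics/t2.png").mean(2)
a=np.radians(-11.7);u=np.array([np.cos(a),np.sin(a)]);n=np.array([-u[1],u[0]]);c=np.array([.6275,.0155])
def prof(cam,im,ax,oth,r,z):
    P=np.array([np.r_[c+ (u*q+n*oth if ax=='u' else n*q+u*oth),z] for q in r]); w=cam.proj(P).astype(np.float32)
    return cv2.remap(im.astype(np.float32),w[None,:,0],w[None,:,1],cv2.INTER_LINEAR)[0].round().astype(int).tolist()
r=np.arange(-.072,-.050,.002)
for o_ in (-.015,0,.015): print("top near",prof(T,t7.mean(2),'u',o_,r,.015), "side near",prof(S,s7.mean(2),'u',o_,r,.003))
r2=np.arange(.028,.050,.002); print("side +y",prof(S,s7.mean(2),'n',0,r2,.003)); print("top -y",prof(T,t7.mean(2),'n',0,-r2,.015)); print("top far",prof(T,t7.mean(2),'u',0,-r,.015))
print("before side near",prof(S,s2,'u',0,r,.003),"+y",prof(S,s2,'n',0,r2,.003))
E
```

```text
[ 0.46146808 -0.19940875  0.01204199] [-3.14030432e+00  7.18028374e-04  2.16146137e-01]
top near [177, 177, 178, 177, 175, 166, 142, 126, 132, 137, 134] side near [155, 156, 156, 155, 153, 146, 135, 118, 105, 96, 93]
top near [178, 178, 177, 177, 177, 166, 140, 114, 126, 128, 127] side near [154, 155, 156, 155, 153, 148, 134, 117, 101, 94, 92]
top near [176, 176, 176, 176, 175, 162, 126, 117, 123, 130, 130] side near [150, 154, 154, 154, 151, 144, 132, 116, 104, 97, 95]
side +y [132, 141, 148, 150, 150, 150, 151, 149, 147, 141, 131]
top -y [132, 134, 144, 160, 174, 174, 174, 174, 174, 176, 177]
top far [176, 177, 176, 177, 174, 167, 152, 140, 133, 129, 124]
before side near [160, 162, 163, 162, 160, 155, 142, 134, 137, 155, 172] +y [141, 149, 154, 156, 157, 157, 157, 156, 155, 148, 138]
```

Emit:
{"op": "arm_command", "data": {
  "targets": [
    [-0.006,-0.006,-0.006,0],
    [-0.006,-0.006,-0.012,0],
    [-0.006,-0.006,-0.017,0],
    [-0.006,-0.006,-0.017,0],
    [-0.006,-0.006,-0.017,0]
  ]
}}

```text
time: 17.72
tool_pos: [0.458, -0.2038, 0.0045]
ee_rot: [3.141, -0.001, 0.215]
wrist_force: [-0.0, 0.5, 0.6]
width: 0.0941
finger_force: 0.0
```

Emit:
{"op": "arm_command", "data": {
  "targets": [
    [0,0,0,0],
    [0,0,0,0],
    [0,0,0,0],
    [0,0,0,0],
    [0,0,0,0],
    [0,0,0,0],
    [0,0,0,0],
    [0,0,0,0]
  ],
  "claw": 1
}}

```text
time: 18.38
tool_pos: [0.4577, -0.2033, 0.0041]
ee_rot: [-3.141, 0.0, 0.215]
wrist_force: [-0.6, 0.6, 0.1]
width: 0.0582
finger_force: 30.0
```

Emit:
{"op": "arm_command", "data": {
  "targets": [
    [0,0,0.02,0],
    [0,0,0.06,0],
    [0,0,0.12,0],
    [0,0,0.18,0],
    [0,0,0.22,0],
    [0.02,0.02,0.23,-0.03],
    [0.05,0.06,0.23,-0.07],
    [0.09,0.11,0.23,-0.11]
  ]
}}

```text
time: 19.05
tool_pos: [0.503, -0.1496, 0.1206]
ee_rot: [3.14, -0.002, -0.023]
wrist_force: [1.1, -0.2, -2.8]
width: 0.0575
finger_force: 30.0
```

Emit:
{"op": "arm_command", "data": {
  "targets": [
    [0.045,0.06,0,-0.04],
    [0.09,0.12,0,-0.08],
    [0.14,0.18,0,-0.09],
    [0.18,0.24,0,-0.09],
    [0.22,0.29,-0.02,-0.09],
    [0.248,0.328,-0.04,-0.09],
    [0.248,0.328,-0.06,-0.09],
    [0.248,0.328,-0.06,-0.09]
  ]
}}

```text
time: 19.72
tool_pos: [0.6252, 0.0164, 0.0858]
ee_rot: [3.14, 0.006, -0.202]
wrist_force: [-0.5, -0.6, -2.1]
width: 0.0579
finger_force: 30.0
```

Emit:
{"op": "arm_command", "data": {
  "targets": [
    [0,0,0,0],
    [0,0,0,0]
  ]
}}

```text
time: 19.88
tool_pos: [0.6264, 0.0143, 0.0895]
ee_rot: [3.141, -0.0, -0.205]
wrist_force: [-0.2, -0.4, -2.1]
width: 0.0575
finger_force: 30.0
```

Emit:
{"op": "arm_command", "data": {
  "targets": [
    [0,0.003,-0.03,0],
    [0,0.003,-0.06,0],
    [0,0.003,-0.09,0],
    [0,0.003,-0.11,0],
    [0,0.003,-0.12,0],
    [0,0.003,-0.12,0],
    [0,0.003,-0.12,0]
  ]
}}

```text
time: 20.47
tool_pos: [0.6271, 0.0164, 0.0298]
ee_rot: [3.142, -0.001, -0.205]
wrist_force: [-0.1, -0.4, -0.6]
width: 0.0572
finger_force: 30.0
```

Emit:
{"op": "arm_command", "data": {
  "targets": [
    [0,0,-0.003,0],
    [0,0,-0.006,0],
    [0,0,-0.007,0],
    [0,0,-0.007,0]
  ]
}}

```text
time: 20.8
tool_pos: [0.6269, 0.017, 0.0258]
ee_rot: [3.142, -0.0, -0.204]
wrist_force: [0.4, 0.6, -1.5]
width: 0.0576
finger_force: 30.0
```

Emit:
{"op": "arm_command", "data": {
  "targets": [
    [0,0,-0.002,0],
    [0,0,-0.004,0],
    [0,0,-0.004,0]
  ]
}}

```text
time: 21.05
tool_pos: [0.6272, 0.0169, 0.0251]
ee_rot: [-3.141, -0.001, -0.204]
wrist_force: [-2.4, 0.4, 4.1]
width: 0.0577
finger_force: 30.0
```

Contact at the expected height (TCP 0.025). I release and clear away towards the lid at (0.5197, 0.2205), yaw 11.25°.

Emit:
{"op": "arm_command", "data": {
  "targets": [
    [0,0,0,0],
    [0,0,0,0],
    [0,0,0,0],
    [0,0,0,0],
    [0,0,0,0]
  ],
  "claw": 0.1
}}

```text
time: 21.47
tool_pos: [0.6267, 0.0169, 0.0232]
ee_rot: [3.141, 0.0, -0.204]
wrist_force: [-0.8, -0.1, 0.6]
width: 0.0839
finger_force: 0.0
```

Emit:
{"op": "arm_command", "data": {
  "targets": [
    [0,0,0.03,0],
    [0,0,0.09,0],
    [0,0,0.17,0],
    [0,0,0.25,0],
    [-0.02,0.04,0.28,0.04],
    [-0.06,0.12,0.28,0.09],
    [-0.1,0.2,0.28,0.14],
    [-0.13,0.27,0.28,0.19]
  ]
}}

```text
time: 22.13
tool_pos: [0.5623, 0.1504, 0.1642]
ee_rot: [3.142, -0.001, 0.197]
wrist_force: [0.9, 0.3, 0.2]
width: 0.0843
finger_force: 0.0
```

Emit:
{"op": "arm_command", "data": {
  "targets": [
    [-0.03,0.06,0,0.005],
    [-0.06,0.11,0,0.005],
    [-0.082,0.138,0,0.005],
    [-0.082,0.138,0,0.005],
    [-0.082,0.138,0,0.005]
  ]
}}

```text
time: 22.55
tool_pos: [0.5215, 0.2191, 0.1636]
ee_rot: [3.141, -0.0, 0.206]
wrist_force: [0.2, -0.9, -0.2]
width: 0.0843
finger_force: 0.0
```

```bash
python3 - <<'E'
from fit import *
o=robot.get_obs(); print(o["tool_pos"],o["ee_rot"])
s=robot.snapshot("side")[:,:,::-1];t=robot.snapshot("top")[:,:,::-1]
cv2.imwrite("pics/s8.png",s); cv2.imwrite("pics/t8.png",t); s=s.astype(int);t=t.astype(int)
m=face(.110,.058,.012)
print(t[185:215:6,313].tolist(), s[240:256:5,280].tolist())
for cam,im,seed,k in ((T,t,(313,200),190),(T,t,(313,200),180),(S,s,(280,247),178),(S,s,(280,247),172)):
    try: a=contour(white(im,k),seed); print(cam.n,k,len(a),posefit([(cam,a)],m,[.626,.016,.021,-.2],[0,1,3]))
    except Exception as e: print(e)
for cam,im,seed in ((T,t,(313,200)),(S,s,(280,247))):
    k=cork(im); ys,xs=np.nonzero(k[160:290,240:345]); print(cam.n,"cork px",len(xs))
E
```

```text
[0.52152381 0.2191024  0.16359147] [ 3.14086434e+00 -4.15351404e-04  2.06454614e-01]
[[204, 204, 206], [204, 204, 206], [204, 204, 207], [204, 204, 207], [203, 204, 206]] [[162, 161, 160], [153, 152, 151], [96, 94, 95], [48, 45, 44]]
top 190 125 (array([628.2,  17.8,  21. , -11.4]), 0.81)
top 180 126 (array([628.7,  17.7,  21. , -11.3]), 0.6)
side 178 2236 (array([496.7,  36.9,  21. ,  21.6]), 299.68)
side 172 2256 (array([481.6,  36.2,  21. ,  21.7]), 299.67)
top cork px 182
side cork px 59
```

Emit:
{"op": "arm_command", "data": {
  "targets": [
    [-0.004,0.003,-0.04,-0.005],
    [-0.004,0.003,-0.11,-0.005],
    [-0.004,0.003,-0.18,-0.005],
    [-0.004,0.003,-0.24,-0.005],
    [-0.004,0.003,-0.28,-0.005],
    [-0.004,0.003,-0.292,-0.005],
    [-0.004,0.003,-0.292,-0.005],
    [-0.004,0.003,-0.292,-0.005]
  ],
  "claw": 0.45
}}

```text
time: 23.32
tool_pos: [0.521, 0.2195, 0.0184]
ee_rot: [3.141, -0.001, 0.193]
wrist_force: [0.2, 0.2, 1.8]
width: 0.0517
finger_force: 0.0
```

Emit:
{"op": "arm_command", "data": {
  "targets": [
    [-0.002,0.002,-0.006,0],
    [-0.002,0.002,-0.006,0],
    [-0.002,0.002,-0.006,0]
  ]
}}

```text
time: 23.57
tool_pos: [0.5198, 0.2214, 0.0161]
ee_rot: [-3.141, -0.003, 0.194]
wrist_force: [-0.4, 0.4, 0.9]
width: 0.052
finger_force: 0.0
```

Emit:
{"op": "arm_command", "data": {
  "targets": [
    [0,0,0,0],
    [0,0,0,0],
    [0,0,0,0],
    [0,0,0,0],
    [0,0,0,0],
    [0,0,0,0],
    [0,0,0,0],
    [0,0,0,0]
  ],
  "claw": 1
}}

```text
time: 24.23
tool_pos: [0.5188, 0.221, 0.0145]
ee_rot: [3.141, 0.0, 0.194]
wrist_force: [-0.4, 0.0, -0.3]
width: 0.0137
finger_force: 30.0
```

Emit:
{"op": "arm_command", "data": {
  "targets": [
    [0,0,0.02,0],
    [0,0,0.06,0],
    [0,0,0.12,0],
    [0,0,0.18,0],
    [0,0,0.21,0],
    [0.01,-0.02,0.21,-0.03],
    [0.03,-0.06,0.21,-0.08],
    [0.06,-0.12,0.21,-0.13]
  ]
}}

```text
time: 24.9
tool_pos: [0.5485, 0.1627, 0.121]
ee_rot: [-3.14, -0.001, -0.079]
wrist_force: [0.6, -0.0, -0.8]
width: 0.0139
finger_force: 30.0
```

Emit:
{"op": "arm_command", "data": {
  "targets": [
    [0.03,-0.06,0,-0.03],
    [0.06,-0.12,0,-0.059],
    [0.09,-0.18,0,-0.059],
    [0.12,-0.23,-0.02,-0.059],
    [0.145,-0.27,-0.04,-0.059],
    [0.156,-0.289,-0.06,-0.059],
    [0.156,-0.289,-0.07,-0.059],
    [0.156,-0.289,-0.07,-0.059]
  ]
}}

```text
time: 25.57
tool_pos: [0.6252, 0.0171, 0.0824]
ee_rot: [-3.141, 0.005, -0.202]
wrist_force: [-0.6, 0.0, -0.4]
width: 0.0132
finger_force: 30.0
```

Emit:
{"op": "arm_command", "data": {
  "targets": [
    [0,0,0,0],
    [0,0,0,0],
    [0,0,0,0]
  ]
}}

```text
time: 25.82
tool_pos: [0.6268, 0.018, 0.0857]
ee_rot: [-3.141, -0.001, -0.2]
wrist_force: [0.5, 0.6, -0.2]
width: 0.0137
finger_force: 30.0
```

Emit:
{"op": "arm_command", "data": {
  "targets": [
    [0.001,-0.002,-0.02,0],
    [0.001,-0.002,-0.04,0],
    [0.001,-0.002,-0.06,0],
    [0.001,-0.002,-0.07,0],
    [0.001,-0.002,-0.07,0],
    [0.001,-0.002,-0.07,0]
  ]
}}

```text
time: 26.32
tool_pos: [0.6267, 0.0156, 0.0484]
ee_rot: [3.141, 0.002, -0.202]
wrist_force: [-0.4, 0.6, -1.3]
width: 0.0138
finger_force: 30.0
```

Emit:
{"op": "arm_command", "data": {
  "targets": [
    [0,0,-0.003,0],
    [0,0,-0.006,0],
    [0,0,-0.009,0],
    [0,0,-0.011,0],
    [0,0,-0.011,0],
    [0,0,-0.011,0]
  ]
}}

```text
time: 26.82
tool_pos: [0.6273, 0.0156, 0.0441]
ee_rot: [3.141, -0.0, -0.202]
wrist_force: [0.5, -0.4, 0.4]
width: 0.0141
finger_force: 30.0
```

Emit:
{"op": "arm_command", "data": {
  "targets": [
    [0,0,-0.002,0],
    [0,0,-0.004,0],
    [0,0,-0.005,0],
    [0,0,-0.005,0]
  ]
}}

```text
time: 27.15
tool_pos: [0.6273, 0.0156, 0.0415]
ee_rot: [3.142, -0.0, -0.202]
wrist_force: [-0.2, 0.1, -0.6]
width: 0.0134
finger_force: 30.0
```

Emit:
{"op": "arm_command", "data": {
  "targets": [
    [0,0,-0.002,0],
    [0,0,-0.003,0],
    [0,0,-0.003,0]
  ]
}}

```text
time: 27.4
tool_pos: [0.6273, 0.0156, 0.0415]
ee_rot: [3.141, -0.0, -0.202]
wrist_force: [-3.7, 0.7, 4.0]
width: 0.0138
finger_force: 30.0
```

The lid is seated at TCP 0.0415, as predicted. I release it and back away.

Emit:
{"op": "arm_command", "data": {
  "targets": [
    [0,0,0,0],
    [0,0,0,0],
    [0,0,0,0],
    [0,0,0,0]
  ],
  "claw": 0.5
}}

```text
time: 27.73
tool_pos: [0.6272, 0.0156, 0.0397]
ee_rot: [3.141, 0.0, -0.202]
wrist_force: [0.1, -0.2, -0.2]
width: 0.0371
finger_force: 0.0
```

Emit:
{"op": "arm_command", "data": {
  "targets": [
    [0,0,0.03,0],
    [0,0,0.09,0],
    [0,0,0.17,0],
    [0,0,0.25,0],
    [-0.04,0.06,0.28,0],
    [-0.1,0.13,0.28,0],
    [-0.16,0.2,0.28,0],
    [-0.22,0.26,0.28,0]
  ]
}}

```text
time: 28.4
tool_pos: [0.5233, 0.1399, 0.1804]
ee_rot: [-3.141, -0.001, -0.203]
wrist_force: [0.2, 0.4, -0.3]
width: 0.047
finger_force: 0.0
```

Emit:
{"op": "arm_command", "data": {
  "targets": [
    [-0.06,0.06,0,0],
    [-0.12,0.12,0,0],
    [-0.16,0.16,0,0],
    [-0.16,0.16,0,0],
    [-0.16,0.16,0,0]
  ]
}}

```text
time: 28.82
tool_pos: [0.4433, 0.2196, 0.1803]
ee_rot: [3.142, -0.001, -0.199]
wrist_force: [-0.0, -0.9, 0.9]
width: 0.0467
finger_force: 0.0
```

```bash
python3 - <<'E'
from fit import *
s=robot.snapshot("side")[:,:,::-1];t=robot.snapshot("top")[:,:,::-1]
cv2.imwrite("pics/s9.png",s); cv2.imwrite("pics/t9.png",t)
m=face(.128,.076,.010)
for cam,im in ((T,t.astype(int)),(S,s.astype(int))):
    seed=cam.proj([.59,.023,.037])[0].round().astype(int); print(im[seed[1],seed[0]])
    a=contour(dark(im,60,138 if cam is T else 128),seed)
    print(cam.n,len(a),posefit([(cam,a)],m,[.627,.016,.027,-.2],[0,1,3]))
def crop(im,x,y): return cv2.resize(im[y:y+75,x:x+100],(400,300),interpolation=cv2.INTER_CUBIC)
cv2.imwrite("pics/g9.png",np.vstack([np.hstack([crop(t,265,160),crop(s,230,205)]),np.hstack([crop(t,433,220),crop(s,325,120)])]))
E
```

```text
[136 135 138]
top 3746 (array([345. , 131.6,  27. , -88.7]), 233.56)
[83 82 82]
side 544 (array([568.1,  54.7,  27. , -10.6]), 9.45)
```

View pics/g9.png

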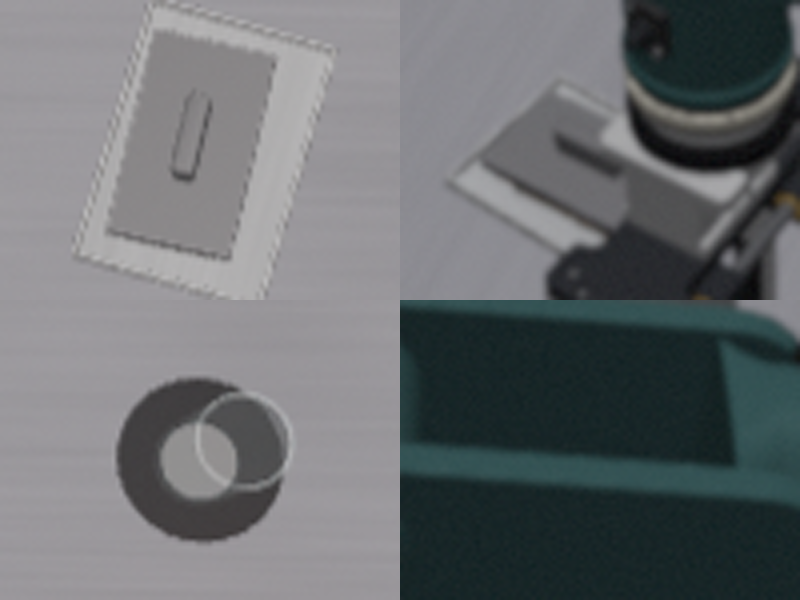

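The picture shows the lid square and level on the stack in the tray, and the tumbler upright in the middle of the mat. I hand the job in.

```bash
python3 -c "
from bench import robot
print(robot.close_job())"
```

```text
the job is handed in; nothing more can be done
None
```

The job is handed in at about 29 s of the 72 s allowed. The tumbler stands on the mat, and slab, cork sheet, slab and lid are stacked in the tray; the last pictures looked right, but the hand-in gave no verdict and the final numeric check of the lid's position failed.

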